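Seat the index plate on its spindle and latch it

ROBOT

A 6-joint arm with a two-finger parallel gripper is mounted at the origin on the work surface; the furniture and walls round the work are solid. World frame = base frame: x ahead of the robot, y to its left, z up, the work surface at z = 0. Lengths are in m, angles in rad, forces in N, time in s.
With the tool pointing down it reaches from about 0.375 to 0.9 m from the base axis. Payload 3.1 kg.
Tool frame: the origin (TCP) lies at the very end of the fingers, on their centre line; the grasp point (between the pads) lies 19 mm behind it; z points along the fingers, x is the direction in which the jaws open and shut, and the axes are right-handed (so a half turn about z gives the same grasp; the last joint's range is limited). The gripper opens to 85 mm and grips with 20 to 120 N. Pads are 22 mm wide; open, the fingers measure 114 mm over their backs; the gripper's body (76 mm by 85 mm) begins 54 mm behind the grasp point. The pads swing forward as they close: fully open they stand 13 mm farther back than shut.
Start: joints at [1.032, 0.527, 1.433, -0, 1.181, -0.178], TCP at [0.22, 0.585, 0.231] pointing down, gripper open.
Joint ranges: [-3.08, 3.08], [-0.75, 2.2], [0.22, 2.44], [-1.43, 4.57], [0, 2.65], [-2.85, 2.85]. Speed limits (rad/s): [2.79, 2.79, 3.14, 3.14, 3.14, 3.14].

INTERFACE

Orientations are given as a 3x3 rotation matrix whose columns are the frame's x, y, z axes.
In Python, from plant import get_state, imaging, env gives the robot as it stands. The module is installed in compiled form; this text tells all that it offers.
- The arm moves only by the tool carry_out, never from a script. Its argument "targets" is a list that holds one entry, the list of rows, each a list of 5 numbers: the opening in per cent of the stroke, from 0 (shut) to 100 (fully open), then the shift along the world's x, y, z in cm, then the turn about the world's z in rad. In form: [[[hand, dx, dy, dz, twist], ...]]. A call has 1 to 12 rows; each row shifts and turns the commanded pose from where the row before left it; what a row does not reach is not made up. A row lasts 1/10 s, in which the tool goes at most 50 mm and 8.59 degrees, less where a joint would pass 70% of its speed; a pose out of reach is approached as far as the arm can. A call is refused whole if a number of a shift passes 5 or a number of a turn 0.15, either way. A call with a gripper value outside its range is refused whole. The fingers move at their own pace and stop on an object; "grip_force" is the grip in N (left out, the last holds). Time passes only in rows, so rows that do not move let the fingers close. It gives the time, the measured TCP pose, the force and the opening at its end, in the units of the state.
- get_state(): the state, without advancing time (a new reading comes with each control period).
- imaging.capture(name): name is "scene" or "side" or "wrist"; returns the picture (420x560x3 uint8, red, green, blue); there is no depth.
- imaging.camera_model(name): a dict with "vfov" (degrees; the focal length in pixels is half the picture's height over the tangent of half this angle, whatever the lens; pixels are square), "cx", "cy" (the principal point, pixels), "k1" (the pictures are not rectified: a ray, as slopes to the right and down, at radius r is drawn at 1 + k1 r^2 times it, then the intrinsics apply), "R" (3x3) and "t" (3): a world point X has camera coordinates R X + t. Camera axes: x right, y down, z forward; pixel columns grow to the right and rows downward; lengths in m; the calibration is good to about 2 mm. A picture is of the moment at which its call begins: read the wrist's pose just before it. camera_model takes no time and is no camera call; for the wrist camera it gives the pose at the moment of the call.
- env.job_done(): hands the job in, once; it reports no verdict.
The state is a dict: "t": time; "joint_positions": joint angles; "joint_vel": joint speeds; "joint_torque": joint torques, N m; "tcp_pos": TCP position; "tool_rot": TCP orientation; "ft_force": force on the tool from outside, world axes, zero at the start; "moment": the same for the moment, N m; "grip_width": opening from 0.0 (shut) to 1.0 (fully open).
Only numpy, scipy, OpenCV 4.12 (cv2) and the standard library are available. Lean on these libraries where they do the work, as an engineer would, in place of code of your own. Each camera call takes 0.05 s, during which the arm holds its last target.

TASK

Mount the aluminium index plate on the indexing fixture: lower it hub-up over the central shaft, feel for the dowel by turning the plate under light pressure until the dowel drops into its hole, and seat the plate fully home, flat on the spindle flange. Set it down softly and never press it against the fixture with more than about 40 N. Then swing the latch by its upright handle all the way across, so that its nose holds the plate down, leave the parts that lie about where they are, and let go of everything.

Things in the scene. Friction and masses are not known exactly. Their poses are not given: they have to be found in the camera images.
- plate_hub (a point): grasp point of the loose index plate: on its axis, 33 mm above its underside, 17 mm below its top. Bare aluminium disc with a round hub on top, 54 mm across, on which two flats 44 mm apart (31 mm wide, from the disc's top to the hub's top) face the plate's +y and -y. Starts on the bench, hub up, its -x within 45 degrees of pointing to the robot (world -x).
- plate_underside (a point): centre of the plate's underside, on the axis, where it seats; axes of the plate, z up through the hub. The disc is 116 mm across and 10 mm thick; the hub's top is 50 mm above this point. A 26.4 mm bore goes right through disc and hub. The plate's -x points to the dowel hole.
- index_plate: the whole plate, origin and axes as plate_underside; 0.4 to 0.6 kg. One 12.4 mm dowel hole goes through the disc, its centre 40 mm from the axis towards the plate's -x. The many 4 mm index holes in two circles take no pin. Rigid metal on metal: it knocks hard if it lands faster than about 10 mm/s.
- fixture: indexing fixture screwed to the bench: grey cast base 150 x 190 mm with a round turret and a steel spindle flange 100 mm across that carries a central shaft and a dowel. Origin on the shaft's axis at bench height, z up; +y points to the latch post, -x to the robot (world -x) within 0.35 rad. The spindle is clamped: it does not turn.
- seat (a point): centre of the flange's top face on the shaft's axis, 54 mm above the bench, axes of the fixture; the plate is home when its underside lies here. The dowel, 10 mm thick, chamfered, 9.5 mm tall, stands on this face 40 mm from the axis. Its direction is not measured: anywhere within 0.6 rad either side of the fixture's -x. Off the dowel the plate rests 9.5 mm high.
- shaft_top (a point): centre of the shaft's top end, 55 mm above the seat; the shaft is 24 mm in diameter with a 5 mm tapered nose
- latch (a joint): angle of the flat steel swing latch about its upright post, rad: 0 = nose across the plate's rim, at its stop; grows counter-clockwise seen from above as it opens, to 1.5; starts at 1.15 to 1.4, clear of the plate. Stays where left; about 3 N at the handle turns it. The nose passes 3 mm above a plate that is fully home and is blocked by one that is not.
- latch_pivot (a point): on the latch's pivot axis at the underside of the latch bar, 67 mm above the bench, 83 mm from the shaft's axis along the fixture's +y. The bar is 16 mm wide and 9 mm thick and reaches 34 mm from the pivot to the nose end (towards the shaft at 0) and 56 mm the other way; a screw head stands 9 mm above it at the pivot.
- latch_handle (a point): middle of the latch's upright handle, a black round grip 15 mm in diameter standing 39 mm above the underside of the bar, this point 24 mm above it; 48 mm from the pivot, opposite the nose. At latch angle q it lies from the pivot in the direction (-sin q, cos q) in the fixture's axes.
- tnut: bystander: black T-nut, 32 x 28 x 20 mm, lying on the bench nearer the robot; origin under its centre
- stepblock: bystander: black stepped packing block, 32 x 60 x 50 mm; origin under its centre
- spanner: bystander: combination spanner 258 mm long, lying flat; origin under its centre
- eyebolt: bystander: lifting eye bolt, 76 x 45 x 26 mm, lying on the right-hand bench (of the two there, the one nearer the plate); origin under its centre
There are look-alikes about, which are no part of the job. What is meant by the index_plate is not red or turquoise, and is the larger of those in its own colour.

How it is judged:
On the way, in this order (a step that is already met when the one before it is completed fails the run):
1. the plate is threaded on the shaft, hub up (horizontal distance between plate_underside and seat below 0.004 m and z of plate_underside in the frame of seat below 0.04 m and angle between plate_underside's own z axis and vertical below 0.1 rad), for 0.1 s.
2. the dowel is in its hole and the plate lies on the flange (z of plate_underside in the frame of seat below 0.0025 m and horizontal distance between plate_underside and seat below 0.003 m and angle between plate_underside's own z axis and vertical below 0.05 rad), for 0.2 s.
At the end, for the whole second after the job is handed in: the plate lies still on the flange, hub up (underside within 2.5 mm of the seat, axis within 3 mm, level within 0.05 rad), and the latch stands within 0.15 rad of its stop across the rim (all of step 2 and value of joint latch below 0.15 rad and linear speed of index_plate below 0.02 m/s); the robot touches nothing.
It fails at once if the plate is pressed against the fixture or latch with more than 60 N (contact force between index_plate and fixture above 60 N).
It fails at once if a bystander is shifted by more than 20 mm (distance of any of tnut, stepblock, spanner, eyebolt from where it was at the start of the episode above 0.02 m).
It also fails if it takes over 72 s, if anything falls off the work surface, if the arm or the gripper's body presses on something with over 40 N, if the wrist force passes 120 N, or if a joint passes its speed limit or range.

## Working session

There is one attempt and no reset: what is moved stays moved. The work goes in short steps, Python scripts to look and compute and a tool call to move; the robot and the scene stay as the last step left them, time stands still between calls to the robot, and variables do not carry over. Pictures are saved under pics/ and viewed, and the job is handed in when it is done.

Besides the shell and the picture viewer there is one more tool, called after "Request:" by a JSON object that holds its "fn" and its "kwargs", one argument or row to a line. carry_out: Moves the arm, as the interface text tells. Its arguments: {"type":"object","properties":{"targets":{"type":"array","items":{"type":"array","items":{"type":"array","items":{"type":"number"}}}},"grip_force":{"type":"number"}},"required":["targets"]}

```bash
mkdir -p pics; ls; cat > h.py <<'E'
import numpy as np, cv2, json
from plant import get_state, imaging, env
def cam(n): 
    m=imaging.camera_model(n); return m
def ray(m,u,v):
    f=210/np.tan(np.radians(m["vfov"])/2)
    d=np.array([(u-m["cx"])/f,(v-m["cy"])/f]); k=m["k1"]
    r=np.linalg.norm(d); s=r
    for _ in range(50): s=r/(1+k*s*s)
    p=d*(s/r if r>0 else 1)
    R=np.array(m["R"]);t=np.array(m["t"])
    o=-R.T@t; w=R.T@np.array([p[0],p[1],1.]); return o,w
def onz(m,u,v,z):
    o,w=ray(m,u,v); return o+w*(z-o[2])/w[2]
def proj(m,X):
    f=210/np.tan(np.radians(m["vfov"])/2)
    c=np.array(m["R"])@np.array(X)+np.array(m["t"]); p=c[:2]/c[2]
    p=p*(1+m["k1"]*(p@p)); return p*f+[m["cx"],m["cy"]]
def snap(n,name):
    m=imaging.camera_model(n); im=imaging.capture(n)
    cv2.imwrite(f"pics/{name}.png",cv2.cvtColor(im,cv2.COLOR_RGB2BGR)); 
    json.dump({k:(np.array(v).tolist()) for k,v in m.items()},open(f"pics/{name}.json","w")); return m,im
def load(name):
    return json.load(open(f"pics/{name}.json")), cv2.cvtColor(cv2.imread(f"pics/{name}.png"),cv2.COLOR_BGR2RGB)
E
python3 - <<'E'
from h import *
for n in("scene","side","wrist"):
    m,_=snap(n,n+"0"); print(n,m["vfov"],m["k1"],-np.array(m["R"]).T@m["t"])
s=get_state();print(s)
E
```

```text
pics
scene 57.083194942537816 -0.05226028347218868 [-0.15919088 -1.11494191  0.85566064]
side 54.353415353359836 -0.05507546846274093 [ 0.22401916 -1.04444151  0.78894089]
wrist 63.74231981350617 -0.0424198213485508 [0.14314701 0.61387479 0.37331447]
{'t': 0.15, 'joint_positions': array([ 1.03249718e+00,  5.28256908e-01,  1.43357959e+00,  1.19086988e-05,
        1.18139717e+00, -1.78515787e-01]), 'joint_vel': array([ 0.00172793, -0.00197806, -0.00379424,  0.00098491,  0.00061618,
        0.00137394]), 'joint_torque': array([-1.34836200e-04, -4.42745984e+01, -1.78275311e+01, -2.10790922e-04,
        5.64833361e-03,  2.30130274e-05]), 'tcp_pos': array([0.2197468 , 0.58452836, 0.23056482]), 'tool_rot': array([[ 3.52075024e-01,  9.35971396e-01, -8.50767673e-04],
       [ 9.35970393e-01, -3.52075922e-01, -1.40329560e-03],
       [-1.61297936e-03, -3.02228020e-04, -9.99998653e-01]]), 'ft_force': array([-0.28526607,  0.27427476, -0.50882711]), 'moment': array([ 0.01697772,  0.0106883 , -0.07182815]), 'grip_width': 0.9981043580134922}
```

View pics/scene0.png

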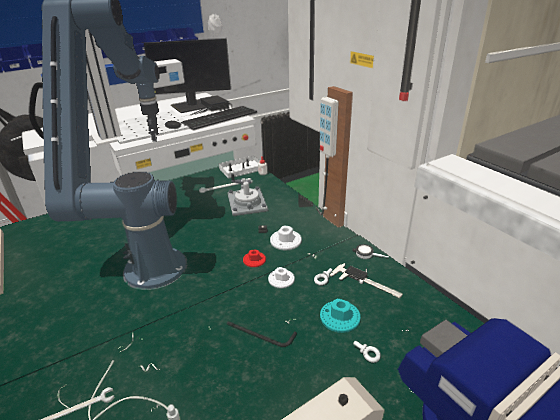

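View pics/side0.png

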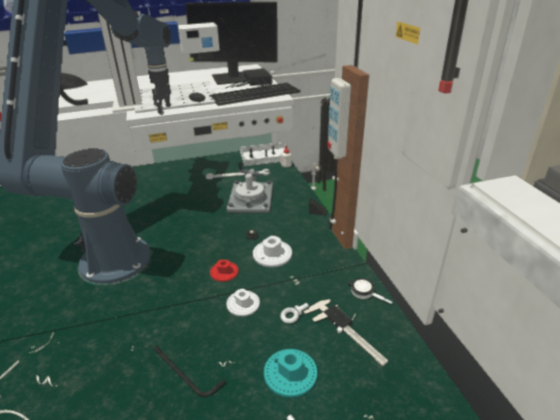

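View pics/wrist0.png

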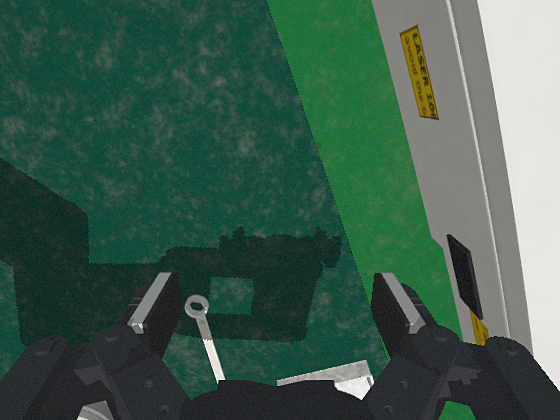

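Candidates in the scene view: grey large plate (285,237), grey small (281,277), red (254,258) and turquoise (340,315). By the description it's the larger grey one at (285,237); I'll check it in a crop.

```bash
python3 - <<'E'
from h import *
m,a=load("scene0"); s,b=load("side0")
c1=cv2.resize(a[170:300,200:330],(520,520),interpolation=cv2.INTER_CUBIC)
cv2.imwrite("pics/c1.png",c1[:,:,::-1])
c2=cv2.resize(b[130:320,190:320],(520,760),interpolation=cv2.INTER_CUBIC)[:600]
cv2.imwrite("pics/c2.png",c2[:,:,::-1])
for z,p,q in((0.05,(286,230),(271,241)),(0.01,(285,239),(272,252)),(.01,(281,279),(242,302)),(.109,(246,181),(250,174)),(.09,(203,188),(209,175))):
    print(z,onz(m,*p,z),onz(s,*q,z))
E
```

```text
0.05 [ 0.46060486 -0.12256863  0.05      ] [ 0.45749466 -0.11856748  0.05      ]
0.01 [ 0.45633863 -0.12089244  0.01      ] [ 0.45862507 -0.12107098  0.01      ]
0.01 [ 0.32643965 -0.29979696  0.01      ] [ 0.32955613 -0.29364412  0.01      ]
0.109 [0.47273355 0.20723869 0.109     ] [0.4709187  0.19754256 0.109     ]
0.09 [0.30860957 0.28895112 0.09      ] [0.33551067 0.27268158 0.09      ]
```

View pics/c1.png

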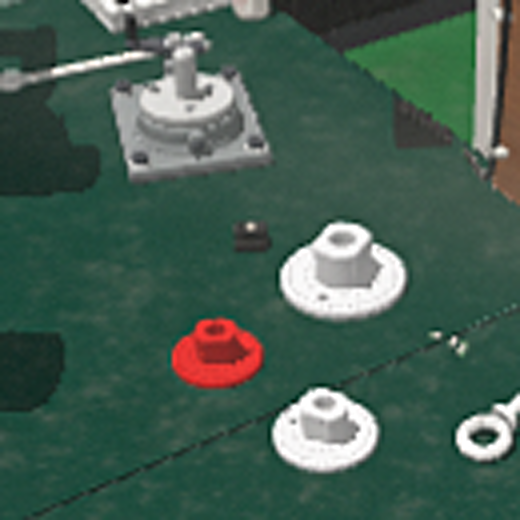

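View pics/c2.png

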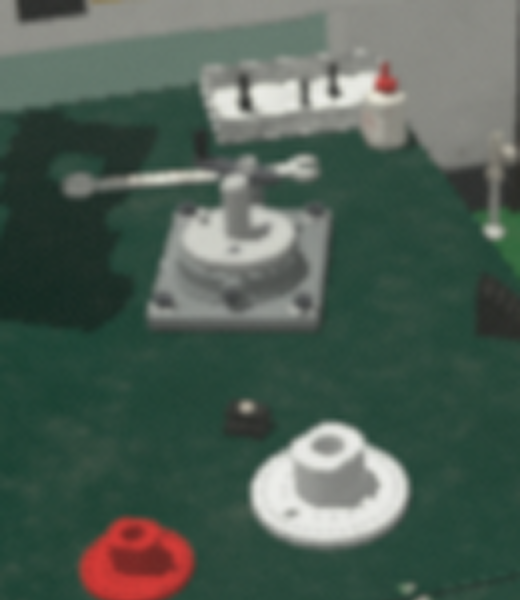

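```bash
python3 - <<'E'
from h import *
w,_=load("wrist0"); print(np.array(w["R"])[2], onz(w,280,210,0.0))
m,a=load("scene0"); s,b=load("side0")
h1=onz(m,280.5,244.2,.01); h2=onz(s,190+290/4,130+513/4,.01); print("hole",h1,h2)
d=(h1+h2)/2-[.458,-.121,.01]; print(np.hypot(*d[:2]),np.arctan2(-d[1],-d[0]))
print("tnut",onz(m,263,229,.02),onz(s,190+248/4,130+405/4,.02))
E
```

```text
[ 0.30033676 -0.11418747 -0.94697363] [0.26716061 0.57200945 0.        ]
hole [ 0.42525859 -0.13891189  0.01      ] [ 0.42423131 -0.14035122  0.01      ]
0.038118671060741786 0.5106881618388376
tnut [ 0.41438486 -0.03021225  0.02      ] [ 0.42301894 -0.01393285  0.02      ]
```

Request:
{"fn": "carry_out", "kwargs": {
  "targets": [
    [[100, 2, -4.5, 0, 0], [100, 2, -4.5, 0, 0], [100, 2, -4.5, 0, 0], [100, 2, -4.5, 1, 0], [100, 2, -4.5, 1, 0], [100, 2, -4.5, 1, 0], [100, 2, -4.5, 1, 0], [100, 2, -4.5, 1, 0], [100, 0, 0, 0, 0], [100, 0, 0, 0, 0]]
  ]
}}

```text
t: 1.15
tcp_pos: [0.38, 0.2252, 0.2812]
tool_rot: [[0.356, 0.935, 0.0], [0.935, -0.356, 0.001], [0.001, -0.0, -1.0]]
ft_force: [-0.3, -0.0, -0.5]
grip_width: 0.994
```

```bash
python3 - <<'E'
from h import *
snap("wrist","w1"); snap("scene","scene1")
E
```

```text
(no output)
```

View pics/w1.png

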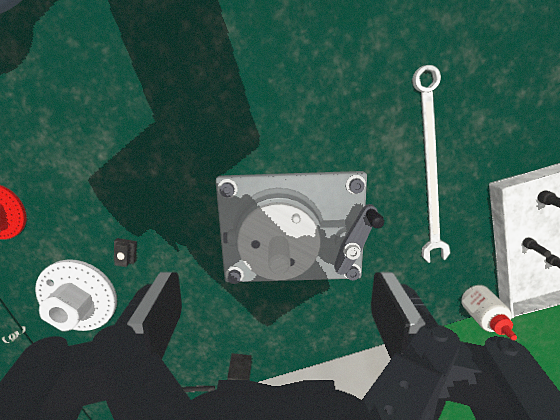

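```bash
python3 - <<'E'
from h import *
m,a=load("w1"); print(-np.array(m["R"]).T@m["t"])
c=cv2.resize(a[165:295,210:395],(740,520),interpolation=cv2.INTER_CUBIC)
cv2.imwrite("pics/c3.png",c[:,:,::-1])
c=cv2.resize(a[250:340,25:145],(800,600),interpolation=cv2.INTER_CUBIC)
cv2.imwrite("pics/c4.png",c[:,:,::-1])
E
```

```text
[0.30338939 0.25457279 0.42405088]
```

View pics/c3.png

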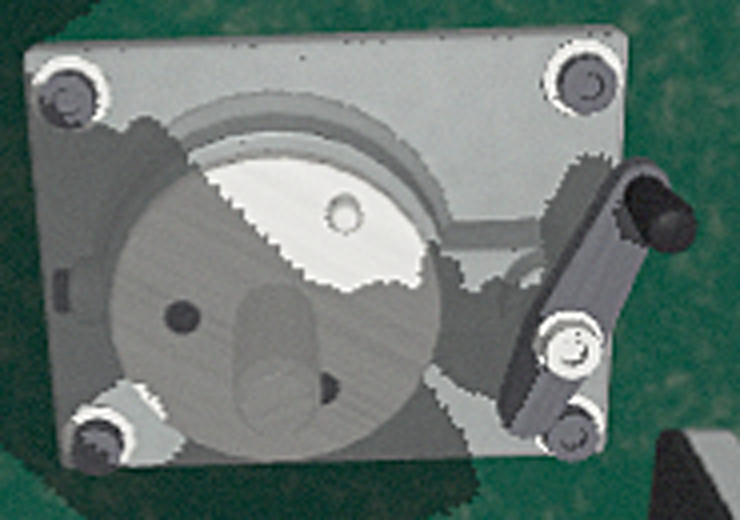

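View pics/c4.png

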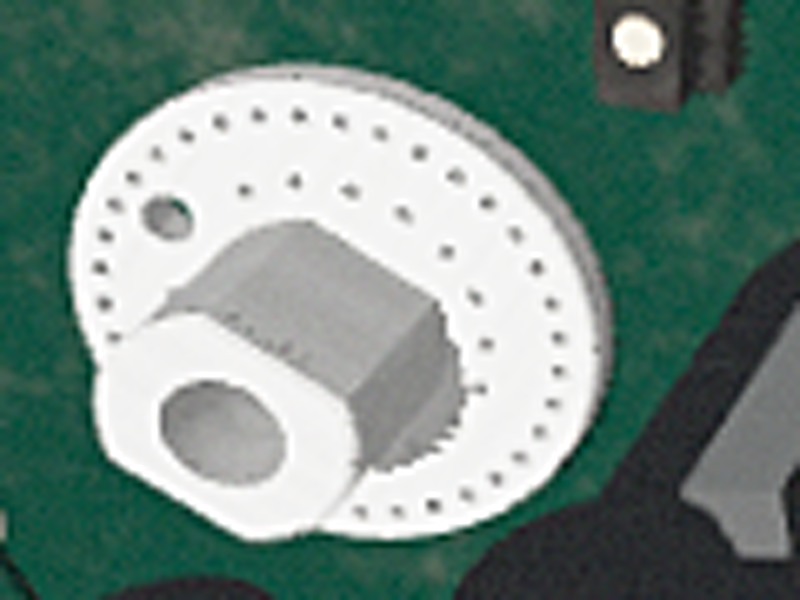

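```bash
python3 - <<'E'
from h import *
m,a=load("w1")
P=lambda u,v,z:onz(m,210+u/4,165+v/4,z)
F=lambda u,v,z:onz(m,25+u/6.6667,250+v/6.6667,z)
pts=[(110,312),(441,312),(275,157),(275,458)]
g=[P(*p,.054) for p in pts]; print("flange",[x[:2].round(4) for x in g], (g[0]+g[1])/2,(g[2]+g[3])/2,np.linalg.norm(g[0]-g[1]),np.linalg.norm(g[2]-g[3]))
print("shaft top",P(276,397,.109)); 
d=P(346,210,.0635); print("dowel",d)
pv=P(574,350,.085); hd=P(670,228,.106); print("pivot",pv,"handle",hd,np.linalg.norm((hd-pv)[:2]))
c=[P(*p,.02)[:2] for p in((70,97),(588,84),(98,441),(574,434))]; print("screws",c)
for i,j in((0,1),(2,3)): v=c[j]-c[i]; print(np.arctan2(v[1],v[0])-np.pi/2,np.linalg.norm(v))
S=P(276,397,.109)
S=(g[0]+g[1]+g[2]+g[3])/4
v=(pv-S)[:2];print("piv dir",np.arctan2(v[1],v[0])-np.pi/2,np.linalg.norm(v))
v=(d-S)[:2];print("dowel",np.arctan2(-v[1],-v[0]),np.linalg.norm(v))
v=(hd-pv)[:2];print("latch",np.arctan2(-v[0],v[1]))
b=F(224,433,.05);h=F(168,219,.01);print("bore",b,"hole",h)
v=(b-h)[:2];print(np.arctan2(v[1],v[0]),np.linalg.norm(v))
e=[F(*p,.01) for p in((72,240),(600,330),(270,72),(420,540))];print([x[:2].round(4) for x in e])
print("tnut",F(635,40,.02))
E
```

```text
flange [array([0.4477, 0.1509]), array([0.4831, 0.2439]), array([0.4194, 0.2146]), array([0.5122, 0.1796])] [0.46542659 0.19739444 0.054     ] [0.46584499 0.19706128 0.054     ] 0.09949434240260707 0.09917893578219081
shaft top [0.46420861 0.19739724 0.109     ]
dowel [0.43856137 0.22888371 0.0635    ]
pivot [0.49243879 0.27581766 0.085     ] handle [0.45655067 0.3071234  0.106     ] 0.04762359121749915
screws [array([0.38906381, 0.15831236]), array([0.44235647, 0.31008568]), array([0.50386615, 0.11874205]), array([0.55917738, 0.27090459])]
-0.33768403646833645 0.16085785581568723
-0.34865141225625895 0.1619035840339429
piv dir -0.32867876948476127 0.08303466809638127
dowel -0.8632484486355547 0.04165473684128264
latch 0.8534891364388586
bore [ 0.46202437 -0.11801078  0.05      ] hole [ 0.42761738 -0.13846722  0.01      ]
0.5363974369609356 0.04002882800470347
[array([ 0.4247, -0.1619]), array([ 0.4847, -0.063 ]), array([ 0.4051, -0.0974]), array([ 0.5194, -0.1309])]
tnut [ 0.42281429 -0.01377506  0.02      ]
```

Request:
{"fn": "carry_out", "kwargs": {
  "targets": [
    [[100, 0.2, -4.2, -0.5, 0.1], [100, 0.2, -4.2, -0.9, 0.1], [100, 0.2, -4.2, -0.9, 0.1], [100, 0.2, -4.2, -0.9, 0.1], [100, 0.2, -4.2, -0.9, 0.1], [100, 0.2, -4.2, -0.9, 0.1], [100, 0.2, -4.2, -1, 0.1], [100, 0.2, -4.2, -1, 0.1], [100, 0.4, -4.4, -1, 0.1], [100, 0, 0, 0, 0], [100, 0, 0, 0, 0]]
  ]
}}

```text
t: 2.35
tcp_pos: [0.3996, -0.1529, 0.2003]
tool_rot: [[-0.514, 0.858, -0.002], [0.858, 0.514, 0.002], [0.003, -0.001, -1.0]]
ft_force: [-0.6, 0.2, 0.0]
grip_width: 1.003
```

```bash
python3 - <<'E'
from h import *
snap("wrist","w2"); print(get_state()["tcp_pos"],get_state()["joint_positions"])
E
```

```text
[ 0.3992598  -0.15203698  0.2005149 ] [-6.26990849e-01  3.14741838e-01  1.94071792e+00  5.68443201e-04
  8.88734466e-01 -2.73952333e+00]
```

View pics/w2.png

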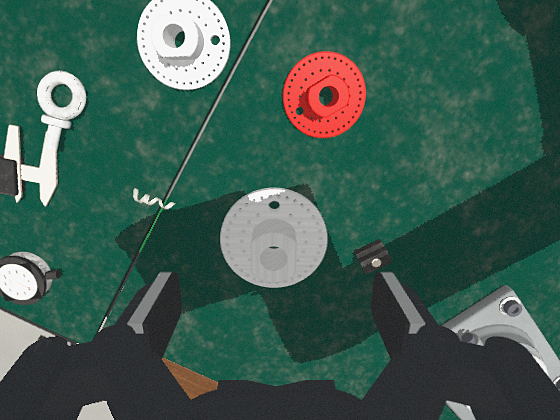

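```bash
python3 - <<'E'
from h import *
m,a=load("w2")
c=cv2.resize(a[180:295,210:340],(780,690),interpolation=cv2.INTER_CUBIC)[:600]
g=cv2.convertScaleAbs(c,alpha=1.5)
cv2.imwrite("pics/c5.png",g[:,:,::-1])
hsv=cv2.cvtColor(a,cv2.COLOR_RGB2HSV)
mk=((hsv[:,:,1]<60)&(hsv[:,:,2]>70)).astype(np.uint8); mk[:170]=0;mk[295:]=0;mk[:,:200]=0;mk[:,350:]=0
cs,_=cv2.findContours(mk,cv2.RETR_EXTERNAL,cv2.CHAIN_APPROX_NONE);k=max(cs,key=cv2.contourArea)
print(cv2.fitEllipse(k))
pts=np.array([onz(m,*p[0],.0085)[:2] for p in k]).astype(np.float32)
print(cv2.minEnclosingCircle(pts)); print(cv2.fitEllipse(pts))
E
```

```text
((273.4071044921875, 237.298095703125), (99.63053131103516, 107.33606719970703), 90.23237609863281)
((0.4604523181915283, -0.11899378150701523), 0.05947011709213257)
((0.4606512486934662, -0.11902177333831787), (0.11628875881433487, 0.11776470392942429), 119.62665557861328)
```

View pics/c5.png

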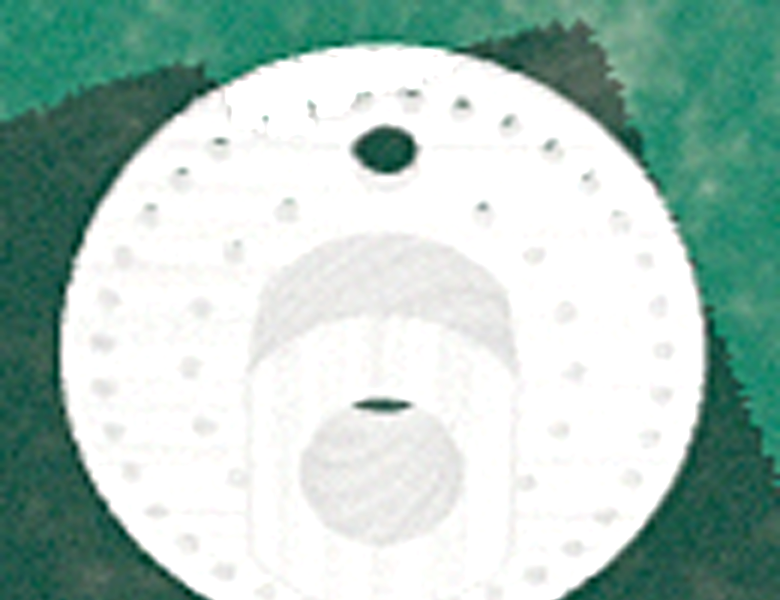

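```bash
python3 - <<'E'
from h import *
m,a=load("w2")
P=lambda u,v,z:onz(m,210+u/6,180+v/6,z)
b=P(382,472,.05);h=P(385,151,.01);print(b,h);v=(b-h)[:2];print(np.arctan2(v[1],v[0]),np.linalg.norm(v))
c=np.array([.4606,-.1190]);v=c-h[:2];print(np.arctan2(v[1],v[0]),np.linalg.norm(v))
l=[P(249,400,.05),P(249,550,.05),P(517,400,.05),P(517,550,.05)]
print([np.arctan2(*(l[i+1]-l[i])[:2][::-1]) for i in(0,2)], (l[0]+l[1]+l[2]+l[3])/4, np.linalg.norm(l[0]-l[2]))
s=get_state();R=s["tool_rot"];print(np.arctan2(R[1,0],R[0,0]),s["tcp_pos"])
E
```

```text
[ 0.46130386 -0.11818893  0.05      ] [ 0.42567741 -0.13897541  0.01      ]
0.5281662911860016 0.041247082433426834
0.519570010784776 0.04023188288231204
[np.float64(0.515942440020348), np.float64(0.560095315456972)] [ 0.46185642 -0.11766711  0.05      ] 0.042702725920155615
2.112172773888094 [ 0.3992598  -0.15203698  0.2005149 ]
```

Request:
{"fn": "carry_out", "kwargs": {
  "targets": [
    [[100, 2.1, 1.2, -1, 0], [100, 2, 1.1, -2.5, 0], [100, 2.1, 1.2, -2.5, 0], [100, 0, 0, -3, 0], [100, 0, 0, -2, 0], [100, 0, 0, 0, 0], [100, 0, 0, 0, 0], [100, 0, 0, 0, 0]]
  ]
}}

```text
t: 3.2
tcp_pos: [0.4622, -0.1183, 0.0923]
tool_rot: [[-0.515, 0.857, 0.002], [0.857, 0.515, -0.001], [-0.002, 0.001, -1.0]]
ft_force: [0.4, -0.6, -0.3]
grip_width: 0.994
```

Request:
{"fn": "carry_out", "kwargs": {
  "targets": [
    [[100, -0.1, 0, -2, 0], [100, 0, 0, -2, 0], [100, 0, 0, -2, 0], [100, 0, 0, -0.8, 0], [100, 0, 0, -0.4, 0], [100, 0, 0, 0, 0], [100, 0, 0, 0, 0], [100, 0, 0, 0, 0]]
  ],
  "grip_force": 50
}}

```text
t: 4.0
tcp_pos: [0.461, -0.1192, 0.0198]
tool_rot: [[-0.514, 0.858, 0.001], [0.858, 0.514, -0.001], [-0.001, 0.001, -1.0]]
ft_force: [0.4, -0.2, 1.0]
grip_width: 0.999
```

Request:
{"fn": "carry_out", "kwargs": {
  "targets": [
    [[80, 0, 0, 0, 0], [60, 0, 0, 0, 0], [50, 0, 0, 0, 0], [40, 0, 0, 0, 0], [30, 0, 0, 0, 0], [30, 0, 0, 0, 0], [30, 0, 0, 0, 0], [30, 0, 0, 0, 0], [30, 0, 0, 0, 0], [30, 0, 0, 0, 0]]
  ],
  "grip_force": 50
}}

```text
t: 5.0
tcp_pos: [0.4606, -0.1189, 0.0195]
tool_rot: [[-0.514, 0.858, 0.0], [0.858, 0.514, -0.0], [-0.0, 0.0, -1.0]]
ft_force: [0.7, 0.9, 5.7]
grip_width: 0.504
```

Request:
{"fn": "carry_out", "kwargs": {
  "targets": [
    [[30, 0, 0, 0.3, 0], [30, 0, 0, 1, 0], [30, 0, 0, 2, 0], [30, 0, 0, 3, 0], [30, 0, 0, 4, 0], [30, 0, 0, 4, 0], [30, 0, 0, 2, 0], [30, 0, 0, 0, 0], [30, 0, 0, 0, 0]]
  ]
}}

```text
t: 5.9
tcp_pos: [0.4596, -0.1185, 0.1817]
tool_rot: [[-0.514, 0.858, -0.001], [0.858, 0.514, 0.0], [0.001, -0.001, -1.0]]
ft_force: [-0.6, 0.3, -4.7]
grip_width: 0.508
```

```bash
python3 - <<'E'
from h import *
s=get_state();print(s["ft_force"],s["moment"],s["grip_width"])
snap("wrist","w3"); 
E
```

```text
[-0.60882082  0.3291826  -4.65983476] [-0.0017158   0.01589153  0.02952477] 0.5076693745003378
```

View pics/w3.png

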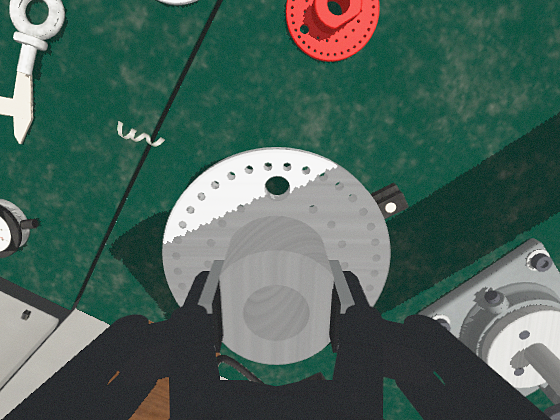

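```bash
python3 - <<'E'
from h import *
m,a=load("w3")
c=cv2.convertScaleAbs(cv2.resize(a[140:370,160:395],(705,690),interpolation=cv2.INTER_CUBIC)[90:690],alpha=1.5)
cv2.imwrite("pics/c6.png",c[:,:,::-1])
s=get_state();print(s["tcp_pos"])
R=s["tool_rot"]
b=onz(m,276,313,.212);h=onz(m,277,186,.172);v=(b-h)[:2]
print(b,h,np.arctan2(v[1],v[0]),np.linalg.norm(v),np.arctan2(R[1,0],R[0,0])-np.pi/2,R.T@(b-s["tcp_pos"]))
E
```

```text
[ 0.45911937 -0.11818832  0.18091696]
[ 0.46043019 -0.11831294  0.212     ] [ 0.4248898  -0.13900416  0.172     ] 0.5272199852532506 0.04112476015747704 0.5402155548383645 [-0.00069447  0.00100707 -0.03108686]
```

View pics/c6.png

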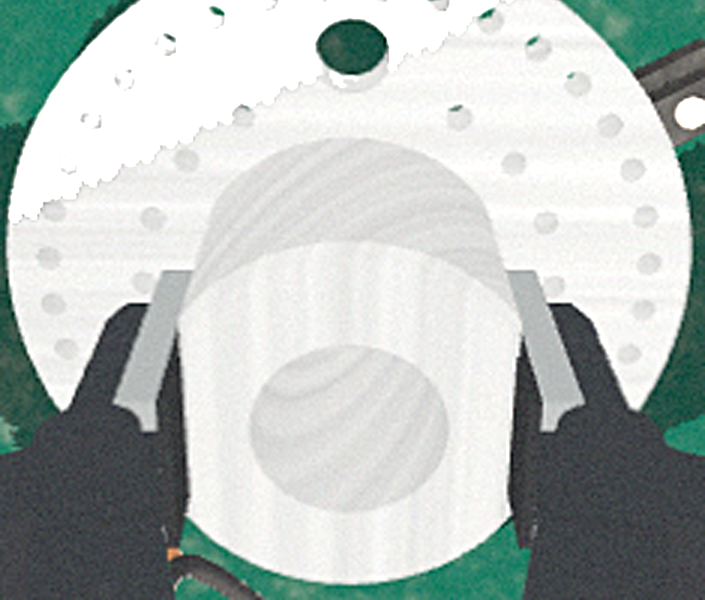

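Request:
{"fn": "carry_out", "kwargs": {
  "targets": [
    [[30, 0, 2, 1, -0.1], [30, -0.6, 3.6, 1, -0.14], [30, -0.6, 3.6, 0, -0.14], [30, -0.6, 3.6, 0, -0.14], [30, -0.6, 3.6, 0, -0.14], [30, -0.6, 3.6, 0, -0.14], [30, -0.6, 3.6, 0, -0.14], [30, -0.6, 3.6, 0, -0.14], [30, -0.6, 3.6, 0, -0.14], [30, -0.6, 3.6, 0, -0.1], [30, -0.6, 3.6, 0, -0.08], [30, 0, 1, 0, 0]]
  ]
}}

```text
t: 7.15
tcp_pos: [0.3987, 0.2709, 0.1999]
tool_rot: [[0.75, 0.662, -0.005], [0.662, -0.75, -0.0], [-0.004, -0.003, -1.0]]
ft_force: [0.6, 0.2, -5.7]
grip_width: 0.509
```

Request:
{"fn": "carry_out", "kwargs": {
  "targets": [
    [[30, 0, 0, 0, 0], [30, 0, 0, 0, 0], [30, 0, 0, 0, 0]]
  ]
}}

```text
t: 7.45
tcp_pos: [0.4008, 0.2672, 0.2013]
tool_rot: [[0.752, 0.659, -0.002], [0.659, -0.752, -0.001], [-0.002, -0.0, -1.0]]
ft_force: [-0.4, 0.5, -4.4]
grip_width: 0.508
```

```bash
python3 - <<'E'
from h import *
s=get_state();R=s["tool_rot"];print(s["tcp_pos"],np.arctan2(R[1,0],R[0,0]),s["ft_force"],s["joint_positions"])
snap("wrist","w4"); 
E
```

```text
[0.40076582 0.26715255 0.2013101 ] 0.7199875770108135 [-0.41464837  0.49236941 -4.40325603] [ 3.55706555e-01  3.81304228e-01  1.81547758e+00 -5.76473011e-04
  9.47089190e-01 -3.63943371e-01]
```

View pics/w4.png

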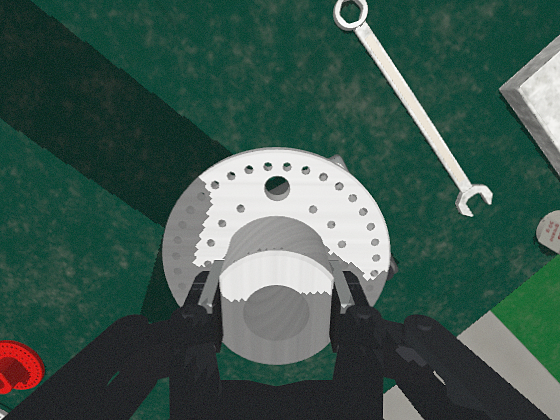

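Request:
{"fn": "carry_out", "kwargs": {
  "targets": [
    [[30, 2, -2, 0, -0.01], [30, 3, -3.5, 0, 0], [30, 3, -3.5, 0, 0], [30, 3, -3.5, 0, 0], [30, 2.2, -2.5, 0, 0], [30, 1, -1, 0, 0], [30, 0, 0, 0, 0], [30, 0, 0, 0, 0], [30, 0, 0, 0, 0]]
  ]
}}

```text
t: 8.4
tcp_pos: [0.5413, 0.1094, 0.2017]
tool_rot: [[0.757, 0.653, -0.002], [0.653, -0.757, 0.001], [-0.001, -0.002, -1.0]]
ft_force: [-0.0, 0.1, -4.4]
grip_width: 0.514
```

```bash
python3 - <<'E'
from h import *
s=get_state();R=s["tool_rot"];print(s["tcp_pos"],np.arctan2(R[1,0],R[0,0]),s["ft_force"])
m,_=snap("wrist","w5"); print(proj(m,[.4653,.1973,.109]))
E
```

```text
[0.54128034 0.10938407 0.20174465] 0.7119196893113764 [-0.04542181  0.14474557 -4.41589696]
[274.56770134  37.32098244]
```

View pics/w5.png

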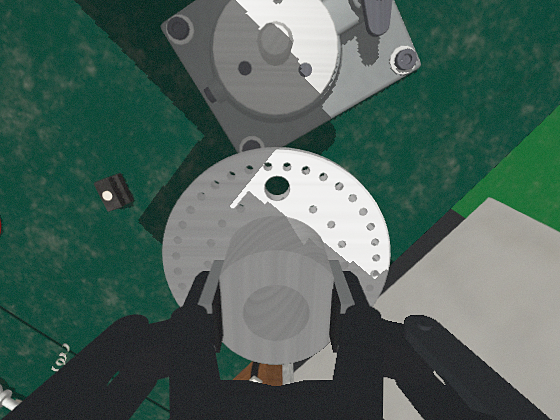

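```bash
python3 - <<'E'
from h import *
m,a=load("w5")
c=cv2.resize(a[0:100,205:345],(784,560),interpolation=cv2.INTER_CUBIC)
c=cv2.convertScaleAbs(c,alpha=1.3)
cv2.imwrite("pics/c7.png",c[:,:,::-1])
E
```

```text
(no output)
```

View pics/c7.png

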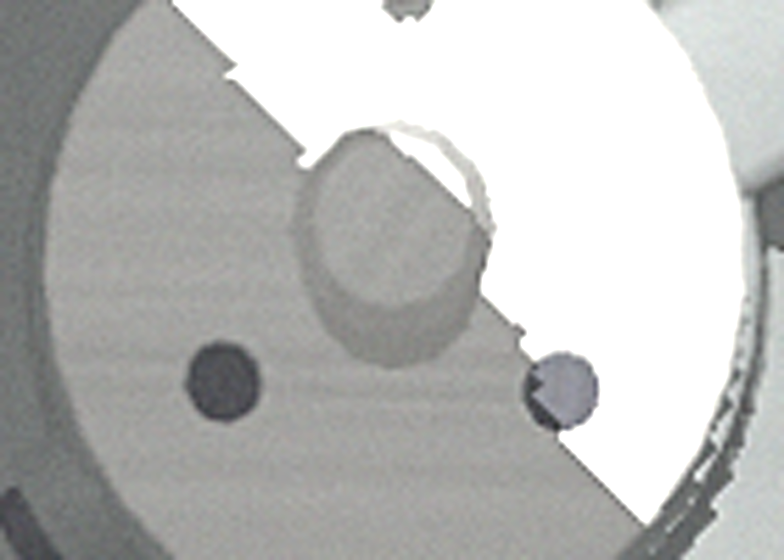

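```bash
python3 - <<'E'
from h import *
m,a=load("w5")
P=lambda u,v,z:onz(m,205+u/5.6,v/5.6,z)
s=get_state()
st=P(393,218,.109);print("shaft",st)
l=P(45,262,.054);r=P(745,262,.054);print((l+r)/2,np.linalg.norm(l-r))
d=P(408,-4,.0635);v=(st-d)[:2];print("dowel",d,np.arctan2(v[1],v[0]),np.linalg.norm(v))
z=s["tcp_pos"][2]
b=onz(m,276.3,312.7,z+.0308);h=onz(m,277,186,z-.0095);v=(b-h)[:2];print("plate",b,h,np.arctan2(v[1],v[0]),np.linalg.norm(v),b-s["tcp_pos"])
print("move",(st-b)*100)
E
```

```text
shaft [0.46621023 0.1968392  0.109     ]
[0.46487262 0.19859417 0.054     ] 0.09889206366431583
dowel [0.44575508 0.22341749 0.0635    ] -0.9148570097911878 0.03353830835622825
plate [0.54190313 0.11018243 0.23269238] [0.51561528 0.14115214 0.19239238] -0.866985010910158 0.04062233348927012 [0.00040752 0.00060965 0.0308    ]
move [ -7.56929027   8.6656773  -12.36923847]
```

Request:
{"fn": "carry_out", "kwargs": {
  "targets": [
    [[30, -1.6, 1.75, -0.5, 0], [30, -2, 2.3, -1, 0], [30, -2, 2.3, -1.5, 0], [30, -1.4, 1.6, -1.5, 0], [30, -0.6, 0.8, -1.2, 0], [30, 0, 0, -0.8, 0], [30, 0, 0, 0, 0], [30, 0, 0, 0, 0], [30, 0, 0, 0, 0], [30, 0, 0, 0, 0]]
  ]
}}

```text
t: 9.45
tcp_pos: [0.468, 0.1957, 0.1377]
tool_rot: [[0.758, 0.652, 0.002], [0.652, -0.758, 0.0], [0.001, 0.001, -1.0]]
ft_force: [0.6, -0.3, -5.1]
grip_width: 0.509
```

```bash
python3 - <<'E'
from h import *
s=get_state();R=s["tool_rot"];print(s["tcp_pos"],np.arctan2(R[1,0],R[0,0]),s["ft_force"],s["moment"])
snap("wrist","w6");snap("side","side6")
m,a=load("side6");c=cv2.resize(a[130:230,200:320],(720,600),interpolation=cv2.INTER_CUBIC);cv2.imwrite("pics/c8.png",c[:,:,::-1])
E
```

```text
[0.46799869 0.19565141 0.13765721] 0.7101771446472559 [ 0.6367502  -0.33917197 -5.06346147] [0.03770154 0.08493189 0.01166234]
```

View pics/w6.png

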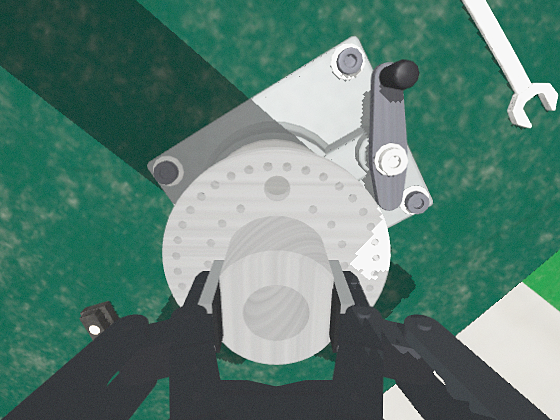

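View pics/c8.png

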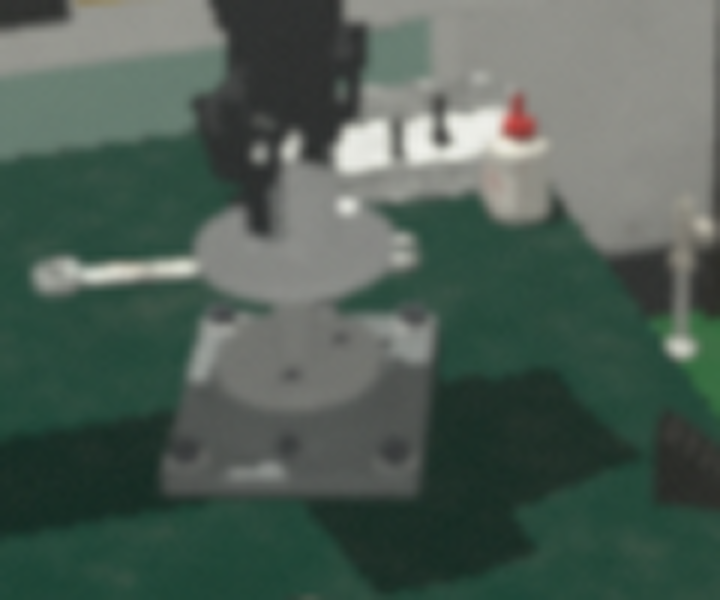

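```bash
python3 - <<'E'
from h import *
m,a=load("w6")
pv=onz(m,391.5,161,.085);y=-.338;S=pv[:2]-.083*np.array([-np.sin(y),np.cos(y)]);print(pv,S)
c=[onz(m,*p,.02)[:2] for p in((166,172),(347,62),(416,202))];print(c)
print("diag centre",(c[0]+c[2])/2)
z=.1377; b=onz(m,276.3,312.7,z+.0305);print("plate",b)
E
```

```text
[0.49140534 0.27414275 0.085     ] [0.46388246 0.19583891]
[array([0.38809924, 0.15702811]), array([0.44007887, 0.30802   ]), array([0.5571368 , 0.26934595])]
diag centre [0.47261802 0.21318703]
plate [0.46867919 0.19625377 0.1682    ]
```

Request:
{"fn": "carry_out", "kwargs": {
  "targets": [
    [[30, -0.28, 0.15, 0, 0], [30, 0, 0, 0, 0], [30, 0, 0, 0, 0], [30, 0, 0, 0, 0]]
  ]
}}

```text
t: 9.95
tcp_pos: [0.4643, 0.1975, 0.1371]
tool_rot: [[0.758, 0.653, 0.0], [0.653, -0.758, -0.0], [0.0, 0.0, -1.0]]
ft_force: [-0.4, -0.7, -5.3]
grip_width: 0.507
```

Request:
{"fn": "carry_out", "kwargs": {
  "targets": [
    [[30, 0, -0.08, -0.4, 0], [30, 0, 0, -0.3, 0], [30, 0, 0, -0.2, 0], [30, 0, 0, -0.1, 0], [30, 0, 0, 0, 0], [30, 0, 0, 0, 0]]
  ]
}}

```text
t: 10.55
tcp_pos: [0.4643, 0.1967, 0.127]
tool_rot: [[0.758, 0.653, -0.0], [0.653, -0.758, -0.0], [-0.0, 0.0, -1.0]]
ft_force: [-0.7, 0.6, -4.3]
grip_width: 0.51
```

Request:
{"fn": "carry_out", "kwargs": {
  "targets": [
    [[30, 0, 0, -0.1, 0], [30, 0, 0, -0.1, 0], [30, 0, 0, -0.1, 0], [30, 0, 0, 0, 0], [30, 0, 0, 0, 0]]
  ]
}}

```text
t: 11.05
tcp_pos: [0.4642, 0.1967, 0.124]
tool_rot: [[0.758, 0.653, -0.0], [0.653, -0.758, -0.0], [-0.0, -0.0, -1.0]]
ft_force: [0.4, 0.1, -5.4]
grip_width: 0.505
```

Request:
{"fn": "carry_out", "kwargs": {
  "targets": [
    [[30, 0, 0, -0.1, 0], [30, 0, 0, -0.1, 0], [30, 0, 0, -0.1, 0], [30, 0, 0, -0.1, 0], [30, 0, 0, 0, 0], [30, 0, 0, 0, 0]]
  ]
}}

```text
t: 11.65
tcp_pos: [0.4642, 0.1967, 0.12]
tool_rot: [[0.758, 0.653, -0.0], [0.653, -0.758, -0.0], [-0.0, -0.0, -1.0]]
ft_force: [-0.6, 0.0, -4.5]
grip_width: 0.506
```

Request:
{"fn": "carry_out", "kwargs": {
  "targets": [
    [[30, 0, 0, -0.3, 0], [30, 0, 0, -0.3, 0], [30, 0, 0, -0.3, 0], [30, 0, 0, -0.3, 0], [30, 0, 0, 0, 0], [30, 0, 0, 0, 0]]
  ]
}}

```text
t: 12.25
tcp_pos: [0.4643, 0.1967, 0.1079]
tool_rot: [[0.758, 0.653, -0.0], [0.653, -0.758, -0.0], [-0.0, -0.0, -1.0]]
ft_force: [0.6, -0.7, -5.5]
grip_width: 0.508
```

```bash
python3 - <<'E'
from h import *
s=get_state();print(s["ft_force"],s["moment"])
snap("wrist","w7")
E
```

```text
[ 0.60994081 -0.66290072 -5.50651928] [-0.01582437 -0.03391572  0.01345905]
```

View pics/w7.png

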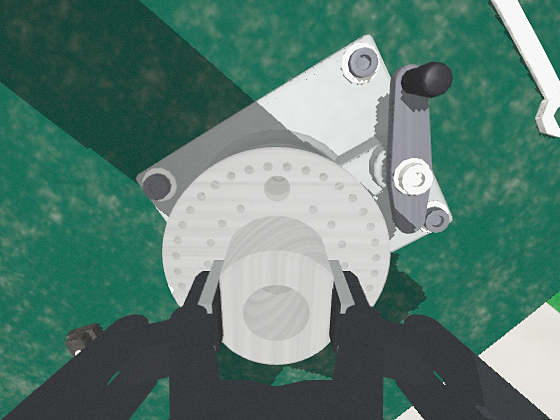

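Request:
{"fn": "carry_out", "kwargs": {
  "targets": [
    [[30, 0, 0, -0.3, 0], [30, 0, 0, -0.3, 0], [30, 0, 0, -0.3, 0], [30, 0, 0, -0.3, 0], [30, 0, 0, -0.3, 0], [30, 0, 0, -0.2, 0], [30, 0, 0, -0.2, 0], [30, 0, 0, -0.1, 0], [30, 0, 0, 0, 0], [30, 0, 0, 0, 0]]
  ]
}}

```text
t: 13.3
tcp_pos: [0.4642, 0.1967, 0.0881]
tool_rot: [[0.758, 0.653, -0.0], [0.653, -0.758, -0.0], [-0.0, -0.0, -1.0]]
ft_force: [-1.2, 0.4, -5.2]
grip_width: 0.506
```

Now slowly towards the dowel height (contact expected at TCP z of about 0.083).

Request:
{"fn": "carry_out", "kwargs": {
  "targets": [
    [[30, 0, 0, -0.06, 0], [30, 0, 0, -0.06, 0], [30, 0, 0, -0.06, 0], [30, 0, 0, -0.06, 0], [30, 0, 0, -0.06, 0], [30, 0, 0, -0.06, 0], [30, 0, 0, -0.06, 0], [30, 0, 0, 0, 0]]
  ]
}}

```text
t: 14.1
tcp_pos: [0.4642, 0.1967, 0.0838]
tool_rot: [[0.758, 0.653, -0.0], [0.653, -0.758, -0.0], [-0.0, -0.0, -1.0]]
ft_force: [1.1, 0.9, -5.2]
grip_width: 0.509
```

Request:
{"fn": "carry_out", "kwargs": {
  "targets": [
    [[30, 0, 0, -0.05, 0], [30, 0, 0, -0.05, 0], [30, 0, 0, -0.05, 0], [30, 0, 0, 0, 0]]
  ]
}}

```text
t: 14.5
tcp_pos: [0.4642, 0.1967, 0.0823]
tool_rot: [[0.758, 0.653, -0.0], [0.653, -0.758, -0.0], [-0.0, -0.0, -1.0]]
ft_force: [-0.9, 0.0, -5.4]
grip_width: 0.505
```

Request:
{"fn": "carry_out", "kwargs": {
  "targets": [
    [[30, 0, 0, -0.04, 0], [30, 0, 0, -0.04, 0], [30, 0, 0, -0.04, 0], [30, 0, 0, 0, 0]]
  ]
}}

```text
t: 14.9
tcp_pos: [0.4642, 0.1967, 0.0811]
tool_rot: [[0.758, 0.653, -0.0], [0.653, -0.758, -0.0], [-0.0, -0.0, -1.0]]
ft_force: [0.4, 0.5, -6.1]
grip_width: 0.505
```

Request:
{"fn": "carry_out", "kwargs": {
  "targets": [
    [[30, 0, 0, -0.05, 0], [30, 0, 0, -0.05, 0], [30, 0, 0, -0.05, 0], [30, 0, 0, 0, 0]]
  ]
}}

```text
t: 15.3
tcp_pos: [0.4645, 0.1967, 0.0796]
tool_rot: [[0.758, 0.653, 0.0], [0.653, -0.758, 0.0], [0.0, 0.0, -1.0]]
ft_force: [0.2, -0.8, -5.5]
grip_width: 0.508
```

The dowel seems to have entered: the plate is 3 mm below dowel-top height with no reaction. I'll go on to the flange (TCP about 0.0735).

Request:
{"fn": "carry_out", "kwargs": {
  "targets": [
    [[30, 0, 0, -0.06, 0], [30, 0, 0, -0.06, 0], [30, 0, 0, -0.06, 0], [30, 0, 0, -0.06, 0], [30, 0, 0, -0.06, 0], [30, 0, 0, 0, 0]]
  ]
}}

```text
t: 15.9
tcp_pos: [0.4645, 0.1967, 0.0766]
tool_rot: [[0.758, 0.653, 0.0], [0.653, -0.758, 0.0], [0.0, 0.0, -1.0]]
ft_force: [1.6, -0.7, -4.1]
grip_width: 0.503
```

Request:
{"fn": "carry_out", "kwargs": {
  "targets": [
    [[30, 0, 0, -0.05, 0], [30, 0, 0, -0.05, 0], [30, 0, 0, -0.05, 0], [30, 0, 0, -0.05, 0], [30, 0, 0, 0, 0]]
  ]
}}

```text
t: 16.4
tcp_pos: [0.4645, 0.1967, 0.0747]
tool_rot: [[0.758, 0.653, 0.0], [0.653, -0.758, 0.0], [0.0, 0.0, -1.0]]
ft_force: [1.2, -0.8, -4.6]
grip_width: 0.504
```

Request:
{"fn": "carry_out", "kwargs": {
  "targets": [
    [[30, 0, 0, -0.04, 0], [30, 0, 0, -0.04, 0], [30, 0, 0, -0.03, 0], [30, 0, 0, 0, 0]]
  ]
}}

```text
t: 16.8
tcp_pos: [0.4645, 0.1967, 0.0736]
tool_rot: [[0.758, 0.653, 0.0], [0.653, -0.758, 0.0], [0.0, 0.0, -1.0]]
ft_force: [2.1, -0.0, -3.9]
grip_width: 0.51
```

Request:
{"fn": "carry_out", "kwargs": {
  "targets": [
    [[30, 0, 0, -0.03, 0], [30, 0, 0, -0.03, 0], [30, 0, 0, 0, 0]]
  ]
}}

```text
t: 17.1
tcp_pos: [0.4645, 0.1968, 0.0735]
tool_rot: [[0.758, 0.653, 0.001], [0.653, -0.758, 0.0], [0.001, 0.0, -1.0]]
ft_force: [1.0, -0.4, 2.8]
grip_width: 0.512
```

Request:
{"fn": "carry_out", "kwargs": {
  "targets": [
    [[40, 0, 0, 0, 0], [50, 0, 0, 0, 0], [60, 0, 0, 0, 0], [70, 0, 0, 0, 0], [70, 0, 0, 0, 0], [70, 0, 0, 0, 0], [70, 0, 0, 0.5, 0], [70, 0, 0, 1.5, 0], [70, 0, 0, 3, 0], [70, 0, 0, 4, 0], [70, 0, 0, 4, 0], [70, 0, 0, 0, 0]]
  ]
}}

```text
t: 18.3
tcp_pos: [0.4678, 0.1975, 0.2083]
tool_rot: [[0.757, 0.653, 0.012], [0.653, -0.757, 0.002], [0.01, 0.006, -1.0]]
ft_force: [0.8, -0.4, 0.2]
grip_width: 0.702
```

```bash
python3 - <<'E'
from h import *
s=get_state();print(s["ft_force"],s["tcp_pos"],s["grip_width"])
snap("wrist","w8")
E
```

```text
[ 0.81606962 -0.44675256  0.18505884] [0.46779362 0.19751773 0.20830046] 0.7018872184657569
```

View pics/w8.png

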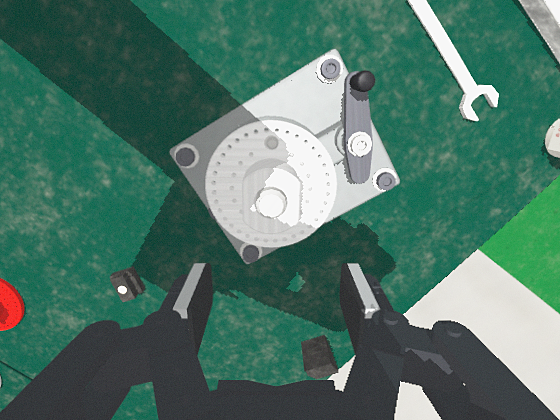

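```bash
python3 - <<'E'
from h import *
m,a=load("w8")
c=cv2.resize(a[55:255,190:400],(630,600),interpolation=cv2.INTER_CUBIC)
cv2.imwrite("pics/c9.png",c[:,:,::-1])
s=get_state();print(s["tcp_pos"])
pv=onz(m,359.5,145,.085);hd=onz(m,362.5,81,.106);print(pv,hd,np.linalg.norm((pv-hd)[:2]))
m,a=load("w7");pv=onz(m,412,178,.085);hd=onz(m,436,79,.106);print(pv,hd,np.linalg.norm((pv-hd)[:2]))
E
```

```text
[0.46609377 0.19713104 0.20595305]
[0.49171107 0.27409106 0.085     ] [0.45586902 0.3054267  0.106     ] 0.047608561395505865
[0.49017528 0.27368737 0.085     ] [0.4567713  0.30647472 0.106     ] 0.04680636499653784
```

View pics/c9.png

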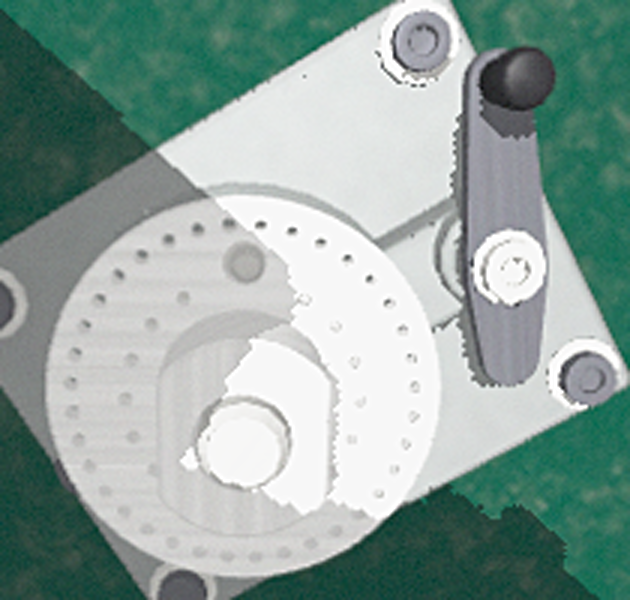

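Request:
{"fn": "carry_out", "kwargs": {
  "targets": [
    [[60, -0.2, 2, 0, 0], [60, -0.2, 3, -1, 0], [60, -0.3, 3, -1.5, 0], [60, -0.2, 2, -1.5, 0], [60, -0.1, 0.9, -1.5, 0], [60, 0, 0, -1, 0], [60, 0, 0, 0, 0], [60, 0, 0, 0, 0], [60, 0, 0, 0, 0]]
  ]
}}

```text
t: 19.25
tcp_pos: [0.4549, 0.305, 0.1385]
tool_rot: [[0.758, 0.652, 0.001], [0.652, -0.758, 0.0], [0.001, 0.0, -1.0]]
ft_force: [0.1, -0.8, -0.1]
grip_width: 0.598
```

```bash
python3 - <<'E'
from h import *
s=get_state();print(s["tcp_pos"],s["joint_positions"])
snap("wrist","w9");
E
```

```text
[0.4549116  0.30499518 0.13850247] [ 3.86611071e-01  5.53782335e-01  1.71483905e+00 -1.80841952e-04
  8.72030621e-01 -3.23083095e-01]
```

View pics/w9.png

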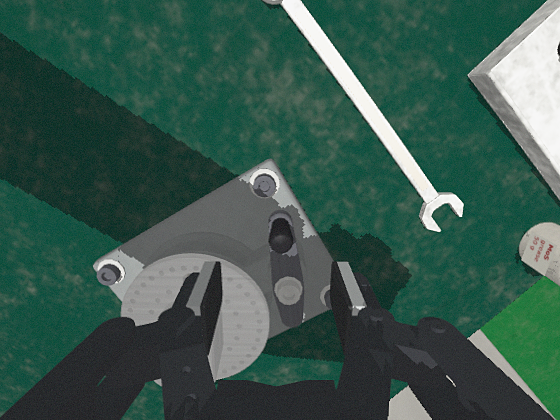

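```bash
python3 - <<'E'
from h import *
m,a=load("w9")
c=cv2.resize(cv2.convertScaleAbs(a[195:335,210:370],alpha=2.2),(640,560),interpolation=cv2.INTER_CUBIC)
cv2.imwrite("pics/c10.png",c[:,:,::-1])
for X in ([.4563,.306,.106],[.4563,.306,.076],[.491,.275,.085]): print(proj(m,X))
E
```

```text
[277.34426224 244.74449061]
[277.0772316 225.1089375]
[286.12234195 293.54854082]
```

View pics/c10.png

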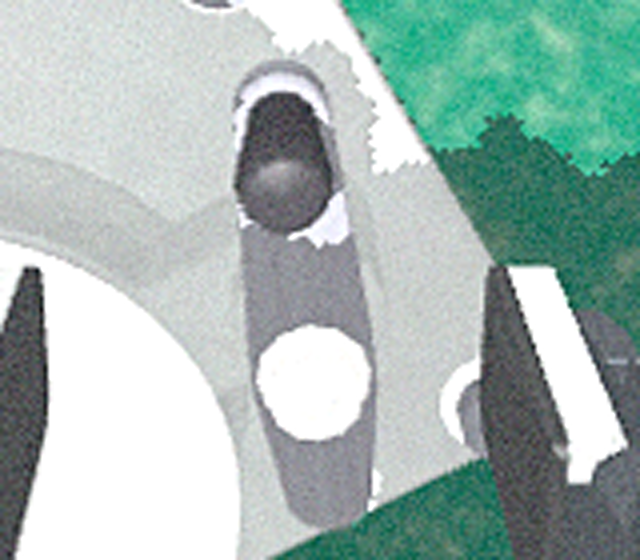

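Request:
{"fn": "carry_out", "kwargs": {
  "targets": [
    [[60, 0.15, 0.1, -1.5, 0], [60, 0, 0, -1.5, 0], [60, 0, 0, -1.2, 0], [60, 0, 0, -0.8, 0], [60, 0, 0, -0.4, 0], [50, 0, 0, 0, 0], [45, 0, 0, 0, 0], [40, 0, 0, 0, 0], [40, 0, 0, 0, 0]]
  ],
  "grip_force": 20
}}

```text
t: 20.2
tcp_pos: [0.456, 0.3069, 0.0844]
tool_rot: [[0.758, 0.653, 0.001], [0.653, -0.758, 0.0], [0.001, 0.0, -1.0]]
ft_force: [0.7, -0.2, 0.3]
grip_width: 0.396
```

```bash
python3 - <<'E'
from h import *
s=get_state();print(s["tcp_pos"],s["ft_force"])
snap("wrist","w10");
p=np.array([.491,.275]);q0=np.arctan2(.0347,.031)
pr=None
for k in range(0,13):
    a=.85-(.85+.338)*k/12; x=p+.048*np.array([-np.sin(a),np.cos(a)]); print(round(a,2),x.round(4), None if pr is None else ((x-pr)*100).round(2)); pr=x
E
```

```text
[0.45603232 0.30687748 0.08442003] [ 0.6603613  -0.16546845  0.27603426]
0.85 [0.4549 0.3067] None
0.75 [0.4582 0.3101] [0.33 0.34]
0.65 [0.4619 0.3132] [0.36 0.31]
0.55 [0.4658 0.3158] [0.39 0.27]
0.45 [0.4699 0.3181] [0.42 0.23]
0.36 [0.4743 0.32  ] [0.44 0.19]
0.26 [0.4788 0.3214] [0.45 0.14]
0.16 [0.4835 0.3224] [0.46 0.1 ]
0.06 [0.4882 0.3229] [0.47 0.05]
-0.04 [0.493 0.323] [0.47 0.  ]
-0.14 [0.4977 0.3225] [ 0.47 -0.04]
-0.24 [0.5024 0.3216] [ 0.47 -0.09]
-0.34 [0.5069 0.3203] [ 0.46 -0.14]
```

View pics/w10.png

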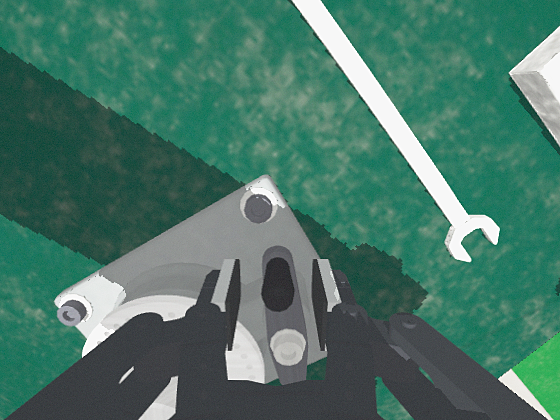

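Request:
{"fn": "carry_out", "kwargs": {
  "targets": [
    [[25, 0, 0, 0, 0], [25, 0, 0, 0, 0], [25, 0, 0, 0, 0], [25, 0.3, 0.3, 0, -0.07], [25, 0.36, 0.31, 0, -0.09], [25, 0.39, 0.27, 0, -0.09], [25, 0.42, 0.23, 0, -0.09], [25, 0.44, 0.19, 0, -0.09], [25, 0.45, 0.14, 0, -0.09], [25, 0, 0, 0, 0], [25, 0, 0, 0, 0]]
  ]
}}

```text
t: 21.35
tcp_pos: [0.4783, 0.3212, 0.0837]
tool_rot: [[0.981, 0.192, -0.002], [0.192, -0.981, -0.0], [-0.002, -0.0, -1.0]]
ft_force: [-2.7, 1.1, 0.6]
grip_width: 0.252
```

```bash
python3 - <<'E'
from h import *
s=get_state();print(s["tcp_pos"],s["ft_force"],s["moment"])
snap("wrist","w11");
E
```

```text
[0.47826857 0.32115136 0.08374318] [-2.72626739  1.11408644  0.6480284 ] [ 0.21798528  0.54750065 -0.06532543]
```

View pics/w11.png

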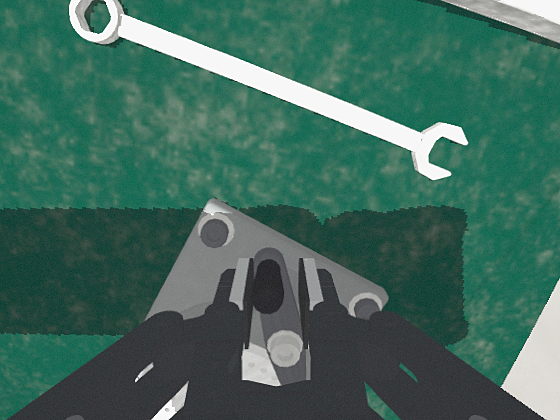

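The latch is following (about 3 N at the handle). On to the stop.

Request:
{"fn": "carry_out", "kwargs": {
  "targets": [
    [[25, 0.46, 0.1, 0, -0.09], [25, 0.47, 0.05, 0, -0.09], [25, 0.47, 0, 0, -0.09], [25, 0.47, -0.04, 0, -0.09], [25, 0.47, -0.09, 0, -0.09], [25, 0.46, -0.14, 0, -0.07], [25, 0, 0, 0, 0]]
  ]
}}

```text
t: 22.1
tcp_pos: [0.5079, 0.3204, 0.0839]
tool_rot: [[0.947, -0.322, 0.001], [-0.322, -0.947, 0.001], [0.001, -0.001, -1.0]]
ft_force: [-0.9, 0.9, -0.0]
grip_width: 0.251
```

Request:
{"fn": "carry_out", "kwargs": {
  "targets": [
    [[25, 0.14, -0.05, 0, 0], [25, 0.14, -0.05, 0, 0], [25, 0.1, -0.03, 0, 0], [25, 0, 0, 0, 0]]
  ]
}}

```text
t: 22.5
tcp_pos: [0.5113, 0.3186, 0.0839]
tool_rot: [[0.947, -0.323, 0.0], [-0.323, -0.947, 0.0], [0.0, -0.0, -1.0]]
ft_force: [-1.6, 1.9, 0.4]
grip_width: 0.252
```

Request:
{"fn": "carry_out", "kwargs": {
  "targets": [
    [[25, 0.14, -0.05, 0, 0], [25, 0.1, -0.03, 0, 0], [25, 0, 0, 0, 0]]
  ]
}}

```text
t: 22.8
tcp_pos: [0.5114, 0.3184, 0.0838]
tool_rot: [[0.946, -0.324, -0.004], [-0.324, -0.946, 0.001], [-0.004, 0.001, -1.0]]
ft_force: [-5.2, 6.2, 1.9]
grip_width: 0.257
```

Request:
{"fn": "carry_out", "kwargs": {
  "targets": [
    [[25, -0.3, 0.1, 0, 0], [40, -0.3, 0.1, 0, 0], [50, 0, 0, 0, 0], [55, 0, 0, 0, 0], [55, 0, 0, 0, 0], [55, 0, 0, 1, 0], [55, 0, 0, 3, 0], [55, 0, 0, 4, 0], [55, 0, 0, 4, 0], [55, 0, 0, 2, 0], [55, 0, 0, 0, 0], [55, 0, 0, 0, 0]]
  ]
}}

```text
t: 24.0
tcp_pos: [0.5074, 0.3197, 0.2245]
tool_rot: [[0.946, -0.323, 0.001], [-0.323, -0.946, 0.0], [0.001, -0.0, -1.0]]
ft_force: [-0.2, -1.3, -0.1]
grip_width: 0.551
```

Request:
{"fn": "carry_out", "kwargs": {
  "targets": [
    [[55, 1, -3, 0, 0.1], [55, 1, -4, 0, 0.1], [55, 1, -4, 0, 0.1], [55, 1, -4, 0, 0.1], [55, 1, -4, 0, 0.1], [55, 0, -2, 0, 0.1], [55, 0, 0, 0, 0], [55, 0, 0, 0, 0]]
  ]
}}

```text
t: 24.8
tcp_pos: [0.5565, 0.1096, 0.2224]
tool_rot: [[0.964, 0.265, -0.004], [0.265, -0.964, 0.001], [-0.003, -0.001, -1.0]]
ft_force: [0.0, 0.5, -0.2]
grip_width: 0.548
```

```bash
python3 - <<'E'
from h import *
s=get_state();print(s["tcp_pos"],s["ft_force"])
snap("wrist","w12");snap("scene","scene12")
m,a=load("scene12");c=cv2.resize(a[160:300,190:330],(600,600),interpolation=cv2.INTER_CUBIC);cv2.imwrite("pics/c12.png",c[:,:,::-1])
E
```

```text
[0.55654367 0.10960965 0.22243605] [ 0.03228961  0.50167001 -0.21982078]
```

View pics/w12.png

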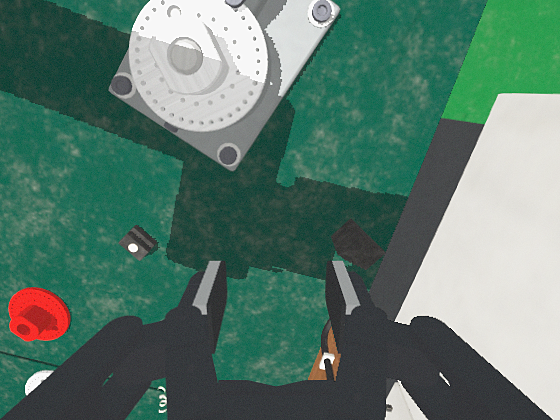

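View pics/c12.png

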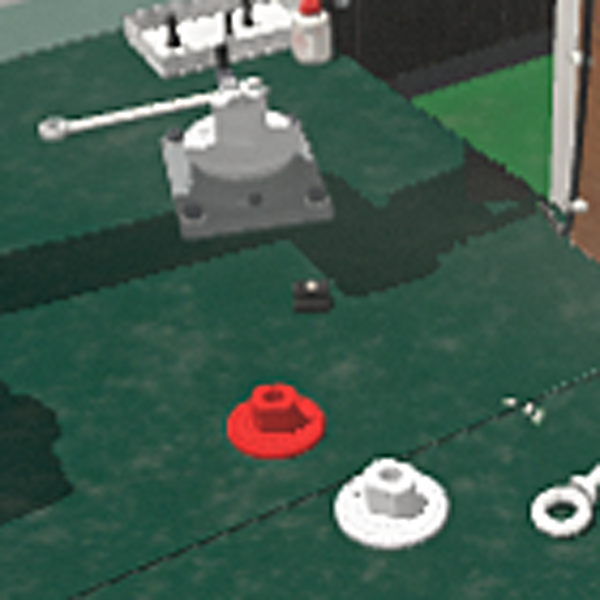

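Request:
{"fn": "carry_out", "kwargs": {
  "targets": [
    [[55, -0.5, 3, 0, 0], [55, -0.5, 3, 0, 0], [55, 0, 2, 0, 0], [55, 0, 0, 0, 0], [55, 0, 0, 0, 0], [55, 0, 0, 0, 0]]
  ]
}}

```text
t: 25.5
tcp_pos: [0.5473, 0.1897, 0.2238]
tool_rot: [[0.963, 0.268, -0.0], [0.268, -0.963, -0.0], [-0.001, 0.0, -1.0]]
ft_force: [-0.1, -0.7, 0.6]
grip_width: 0.547
```

```bash
python3 - <<'E'
from h import *
m,a=snap("wrist","w13");s=get_state();print(s["tcp_pos"],s["ft_force"])
c=cv2.resize(a[0:240,60:380],(800,600),interpolation=cv2.INTER_CUBIC);cv2.imwrite("pics/c13.png",c[:,:,::-1])
E
```

```text
[0.54748089 0.18932658 0.22384327] [-0.45732453  0.51735463 -0.99089301]
```

View pics/c13.png

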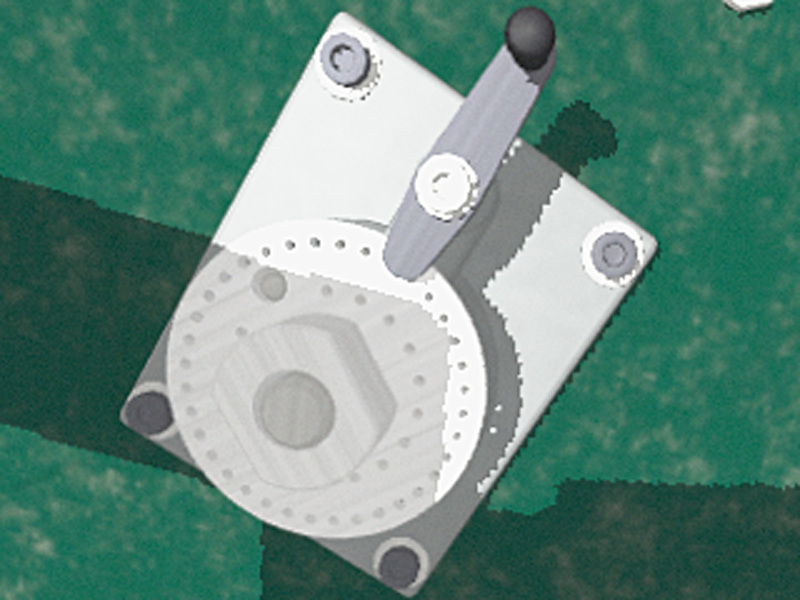

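```bash
python3 - <<'E'
from h import *
m,a=load("w13")
P=lambda u,v,z:onz(m,60+u/2.5,v/2.5,z)
pv=P(447,186,.085);h=P(530,33,.106);v=(h-pv)[:2];print(pv,h,np.arctan2(-v[0],v[1])+.338,np.linalg.norm(v))
c=P(292,410,.109);print("shaft",c)
e=[P(167,385,.064),P(487,385,.064)];print("disc",(e[0]+e[1])/2,np.linalg.norm(e[0]-e[1]))
s=get_state();print(s["ft_force"])
env.job_done()
E
```

```text
[0.49449018 0.27496259 0.085     ] [0.50940059 0.31955093 0.106     ] 0.015288278282176104 0.04701532257313887
shaft [0.46612679 0.19840317 0.109     ]
disc [0.46591289 0.19835566 0.064     ] 0.1162229430516193
[-0.45732453  0.51735463 -0.99089301]
the job is handed in; nothing more can be done
```

I mounted the index plate on the fixture, swung the latch across its rim, and handed the job in at about 25 s. No verdict was reported.

**Mounting:** I picked the large grey plate by the flats on its hub and lowered it hub-up over the shaft. The dowel direction could be measured in the wrist images, so I turned the plate to match before lowering. The dowel went straight in and I never had to feel for it by turning. The plate met the flange at the expected height, and the force on the wrist changed by about 7 N as it touched.

**Latch:** I pushed the latch by its handle until it stopped at its end position. The force peaked at about 8 N.

**Last checks:**
- **Plate:** the dowel shows in its hole, and the disc measures 116.2 mm at the home height, against 116 mm given. The disc's centre lies within 0.3 mm of the shaft axis.
- **Latch:** it measures about 0.02 rad from its stop.
- **Robot:** it is clear of everything, with only about 1 N of sensor noise.
- **Loose parts:** the robot went near none of them. The T-nut and eye bolt looked undisturbed in the last pictures; I did not measure the four bystanders again.

Separate estimates of the shaft position differed by up to 2 mm, which is within the camera calibration. No check failed.

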